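Flip the stock tags of the craft bins

TASK

Look which of the four parts bins on the board are full and which is nearly empty, then flip the hinged white tags in front of them with a gentle push of the fingertip, so that exactly the full bins' tags lean right over to their bin with the round disc showing and the tag of the nearly empty bin leans right over to the robot with the straight bar showing. Do not pinch the tags, and leave the bins and the other things lying there where they are.

Things in the scene. Friction and masses are not known exactly. Their poses are not given: they have to be found in the camera images.
- board: Fixed plywood board lying flat on the white worktop, 400 (x) x 560 (y) x 8 mm; origin at the centre of its underside. Its +x axis points away from the robot (turned up to 0.2 rad). On it stand four tags in a row along its y, 95 mm apart, 40 mm robot-side of its centre, and behind them (+x) four bins, each about 145 mm straight behind its own tag.
- bin_a: Loose dark grey plastic bin, 80 (x) x 70 (y) x 42 mm high, origin at the centre of its underside, FULL: heaped to the rim with small wooden blocks. It stands behind one of the four tags, in any of the four places. Only to be looked at.
- bin_b: Loose dark grey plastic bin, 80 (x) x 70 (y) x 42 mm high, origin at the centre of its underside, FULL: heaped to the rim with small wooden discs. It stands behind one of the four tags, in any of the four places. Only to be looked at.
- bin_c: Loose dark grey plastic bin, 80 (x) x 70 (y) x 42 mm high, origin at the centre of its underside, FULL: heaped to the rim with small corks. It stands behind one of the four tags, in any of the four places. Only to be looked at.
- bin_d: Loose dark grey plastic bin, 80 (x) x 70 (y) x 42 mm high, origin at the centre of its underside, nearly EMPTY: two wooden discs on its floor. It stands behind one of the four tags, in any of the four places. Only to be looked at.
- tag_1 (a joint): Tag 1 (numbers say nothing of place): white plate 52 mm wide, 4 mm thick, reaching 60 mm from a free hinge on its lower edge. Rad: 0 upright; +0.6 (stop) leans to the bin (board +x), face with dark round disc up (full); -0.6 (stop) leans to the robot, face with dark straight bar up (reorder). Weighs 20 to 45 g: once pushed past upright it drops to that stop and stays.
- stand_1: Fixed metal stand of tag 1 on the board, 36 (x) x 66 (y) mm; origin under its centre, 8 mm above the worktop; the hinge line lies 30 mm straight above the origin, along y; x points to the bin. Its cheeks end 5 mm above the hinge. At a stop the tag's free edge is 50 mm above the hinge and 34 mm to the side; pushing under that edge and across, with under 1 N, flips it.
- tag_2 (a joint): Tag 2 (numbers say nothing of place): white plate 52 mm wide, 4 mm thick, reaching 60 mm from a free hinge on its lower edge. Rad: 0 upright; +0.6 (stop) leans to the bin (board +x), face with dark round disc up (full); -0.6 (stop) leans to the robot, face with dark straight bar up (reorder). Weighs 20 to 45 g: once pushed past upright it drops to that stop and stays.
- stand_2: Fixed metal stand of tag 2 on the board, 36 (x) x 66 (y) mm; origin under its centre, 8 mm above the worktop; the hinge line lies 30 mm straight above the origin, along y; x points to the bin. Its cheeks end 5 mm above the hinge. At a stop the tag's free edge is 50 mm above the hinge and 34 mm to the side; pushing under that edge and across, with under 1 N, flips it.
- tag_3 (a joint): Tag 3 (numbers say nothing of place): white plate 52 mm wide, 4 mm thick, reaching 60 mm from a free hinge on its lower edge. Rad: 0 upright; +0.6 (stop) leans to the bin (board +x), face with dark round disc up (full); -0.6 (stop) leans to the robot, face with dark straight bar up (reorder). Weighs 20 to 45 g: once pushed past upright it drops to that stop and stays.
- stand_3: Fixed metal stand of tag 3 on the board, 36 (x) x 66 (y) mm; origin under its centre, 8 mm above the worktop; the hinge line lies 30 mm straight above the origin, along y; x points to the bin. Its cheeks end 5 mm above the hinge. At a stop the tag's free edge is 50 mm above the hinge and 34 mm to the side; pushing under that edge and across, with under 1 N, flips it.
- tag_4 (a joint): Tag 4 (numbers say nothing of place): white plate 52 mm wide, 4 mm thick, reaching 60 mm from a free hinge on its lower edge. Rad: 0 upright; +0.6 (stop) leans to the bin (board +x), face with dark round disc up (full); -0.6 (stop) leans to the robot, face with dark straight bar up (reorder). Weighs 20 to 45 g: once pushed past upright it drops to that stop and stays.
- stand_4: Fixed metal stand of tag 4 on the board, 36 (x) x 66 (y) mm; origin under its centre, 8 mm above the worktop; the hinge line lies 30 mm straight above the origin, along y; x points to the bin. Its cheeks end 5 mm above the hinge. At a stop the tag's free edge is 50 mm above the hinge and 34 mm to the side; pushing under that edge and across, with under 1 N, flips it.
- marker: Bystander, loose: black marker lying along y, 130 x 13 x 13 mm, on the board in front of the tags. Origin at the centre of its underside.
- stamp: Bystander, loose: wooden hand stamp, 45 x 30 mm foot, 50 mm high, on the board at the +y end of the tag row. Origin at the centre of its underside.
- glue_jar: Bystander, loose: small jar, 48 mm across, 52 mm high, on the board at the -y end of the tag row. Origin at the centre of its underside.
- tape_roll: Bystander, loose: cardboard tape roll lying flat, 54 mm across, 15 mm high, on the board in front of the tags. Origin at the centre of its underside.
- eraser: Bystander, loose: white eraser, 22 x 45 x 13 mm, on the board in front of the tags. Origin at the centre of its underside.
- glue_stick: Bystander, loose: upright glue stick, 26 mm across, 70 mm high, on the board at the +y end of the bin row. Origin at the centre of its underside.

How it is judged:
At the end, for the whole second after the job is handed in: Each tag in front of a full bin reads above 0.5 rad (disc up) and the tag in front of the nearly empty bin below -0.5 rad (bar up), all at rest (under 0.1 rad/s); no bin moved 15 mm (velocity of joint tag_1 between -0.1 and 0.1 rad/s and (y of bin_a in the frame of stand_1 above 0.0475 m or y of bin_a in the frame of stand_1 below -0.0475 m or value of joint tag_1 above 0.5 rad) and (y of bin_b in the frame of stand_1 above 0.0475 m or y of bin_b in the frame of stand_1 below -0.0475 m or value of joint tag_1 above 0.5 rad) and (y of bin_c in the frame of stand_1 above 0.0475 m or y of bin_c in the frame of stand_1 below -0.0475 m or value of joint tag_1 above 0.5 rad) and (y of bin_d in the frame of stand_1 above 0.0475 m or y of bin_d in the frame of stand_1 below -0.0475 m or value of joint tag_1 below -0.5 rad) and velocity of joint tag_2 between -0.1 and 0.1 rad/s and (y of bin_a in the frame of stand_2 above 0.0475 m or y of bin_a in the frame of stand_2 below -0.0475 m or value of joint tag_2 above 0.5 rad) and (y of bin_b in the frame of stand_2 above 0.0475 m or y of bin_b in the frame of stand_2 below -0.0475 m or value of joint tag_2 above 0.5 rad) and (y of bin_c in the frame of stand_2 above 0.0475 m or y of bin_c in the frame of stand_2 below -0.0475 m or value of joint tag_2 above 0.5 rad) and (y of bin_d in the frame of stand_2 above 0.0475 m or y of bin_d in the frame of stand_2 below -0.0475 m or value of joint tag_2 below -0.5 rad) and velocity of joint tag_3 between -0.1 and 0.1 rad/s and (y of bin_a in the frame of stand_3 above 0.0475 m or y of bin_a in the frame of stand_3 below -0.0475 m or value of joint tag_3 above 0.5 rad) and (y of bin_b in the frame of stand_3 above 0.0475 m or y of bin_b in the frame of stand_3 below -0.0475 m or value of joint tag_3 above 0.5 rad) and (y of bin_c in the frame of stand_3 above 0.0475 m or y of bin_c in the frame of stand_3 below -0.0475 m or value of joint tag_3 above 0.5 rad) and (y of bin_d in the frame of stand_3 above 0.0475 m or y of bin_d in the frame of stand_3 below -0.0475 m or value of joint tag_3 below -0.5 rad) and velocity of joint tag_4 between -0.1 and 0.1 rad/s and (y of bin_a in the frame of stand_4 above 0.0475 m or y of bin_a in the frame of stand_4 below -0.0475 m or value of joint tag_4 above 0.5 rad) and (y of bin_b in the frame of stand_4 above 0.0475 m or y of bin_b in the frame of stand_4 below -0.0475 m or value of joint tag_4 above 0.5 rad) and (y of bin_c in the frame of stand_4 above 0.0475 m or y of bin_c in the frame of stand_4 below -0.0475 m or value of joint tag_4 above 0.5 rad) and (y of bin_d in the frame of stand_4 above 0.0475 m or y of bin_d in the frame of stand_4 below -0.0475 m or value of joint tag_4 below -0.5 rad) and distance of each of bin_a, bin_b, bin_c, bin_d from where it was at the start of the episode below 0.015 m); the robot touches nothing.
It fails at once if a bin is lifted, or pushed 15 mm or more (distance of any of bin_a, bin_b, bin_c, bin_d from where it was at the start of the episode above 0.015 m).
It fails at once if a bystander is lifted, or pushed 20 mm or more (distance of any of marker, stamp, glue_jar, tape_roll, eraser, glue_stick from where it was at the start of the episode above 0.02 m).
It fails at once if a tag is pinched or forced (over 20 N from the fingers) (contact force between any of stand_1, stand_2, stand_3, stand_4 and the fingers above 20 N).
It also fails if it takes over 56 s, if anything falls off the work surface, if the arm or the gripper's body presses on something with over 40 N, if the wrist force passes 120 N, or if a joint passes its speed limit or range.

ROBOT

A 6-joint arm with a two-finger parallel gripper is mounted at the origin on the work surface. World frame = base frame: x ahead of the robot, y to its left, z up, the work surface at z = 0. Lengths are in m, angles in rad, forces in N, time in s.
With the tool pointing down it reaches from about 0.35 to 0.775 m from the base axis. Payload 5.5 kg.
Tool frame: the origin (TCP) lies on the centre line of the jaws, within the pads' length; the fingertips stand 8 mm ahead of it and the grasp point (between the pads) lies 11 mm behind it; z points along the fingers, y is the direction in which the jaws open and shut (so a half turn about z gives the same grasp; the last joint's range is limited). The gripper opens to 85 mm and grips with 20 to 120 N. Pads are 22 mm wide; open, the fingers measure 114 mm over their backs; the gripper's body (76 mm by 85 mm) begins 54 mm behind the grasp point. The pads swing forward as they close: fully open they stand 13 mm farther back than shut.
Start: joints at [-1.336, 0.313, 0.046, 1.304, 0, 1.431], TCP at [0.21, -0.535, 0.239] pointing down, gripper open.
Joint ranges: [-2.76, 2.76], [-0.86, 1.69], [-1.03, 1.26], [-2.2, 2.34], [-1.47, 1.5], [-3.14, 3.14]. Speed limits (rad/s): [2.57, 2.57, 3.14, 3.14, 3.14, 3.14].

INTERFACE

Orientations are given as a unit quaternion [w, x, y, z].
In Python, from workcell import env gives the robot as it stands. The module is installed in compiled form; this text tells all that it offers.
- The arm moves only by the tool play_rows, never from a script. Its argument "steps" is a list of rows, each an object with "claw": the closure in counts, from 0 (fully open) to 255 (shut); "dp": the shift along the tool's x, y, z in m, a list of three; "angular": the turn, a rotation vector about the tool's x, y, z in degrees, a list of three. In form: [{"claw": claw, "dp": [dx, dy, dz], "angular": [wx, wy, wz]}, ...]. A call has exactly 8 rows; each row shifts and turns the commanded pose from where the row before left it, along the tool's axes as they then stand; what a row does not reach is not made up. A row lasts 1/12 s, in which the tool goes at most 41.7 mm and 7.16 degrees, less where a joint would pass 70% of its speed; a pose out of reach is approached as far as the arm can. A call is refused whole if a number of a shift passes 0.0417 or a number of a turn 7.16, either way. A call with a gripper value outside its range is refused whole. The fingers move at their own pace and stop on an object; "force" is the grip in N (left out, the last holds). Time passes only in rows, so rows that do not move let the fingers close, or fill a call up. It gives the time, the measured TCP pose, the force and the opening at its end, in the units of the state.
- env.get_state(): the state, without advancing time (a new reading comes with each control period).
- env.read_camera(name): name is "scene" or "top" or "wrist"; returns (picture, depth): 420x560x3 uint8, red, green, blue; 420x560 float32, m along the optical axis (not along the pixel's ray), 0 where there is no reading.
- env.calibration(name): a dict with "fx", "fy", "cx", "cy" (pixels), "world_from_camera" (4x4, takes a point from camera to world coordinates); the wrist camera has in their place "hand_eye" (4x4, takes a point from camera to tool coordinates, whose origin is the TCP and whose axes are the flange's). Camera axes: x right, y down, z forward; pixel columns grow to the right and rows downward; lengths in m; the calibration is good to about 2 mm. The wrist camera is an equidistant fisheye: a pixel r from the principal point sees the ray r / f radians off the axis. A picture is of the moment at which its call begins: read the wrist's pose just before it. calibration takes no time and is no camera call.
- env.hand_in(): hands the job in, once; it reports no verdict.
The state is a dict: "clock": time; "joint_pos": joint angles; "qvel": joint speeds; "tau": joint torques, N m; "tcp_pos": TCP position; "orientation": TCP orientation; "wrist_force": force on the tool from outside, world axes, zero at the start; "ft_torque": the same for the moment, N m; "finger_gap": finger opening in m.
Only numpy, scipy, OpenCV 4.12 (cv2) and the standard library are available. Lean on these libraries where they do the work, as an engineer would, in place of code of your own. Each camera call takes 0.05 s, during which the arm holds its last target. There are 200 camera calls.

## Working session

There is one attempt and no reset: what is moved stays moved. The work goes in short steps, Python scripts to look and compute and a tool call to move; the robot and the scene stay as the last step left them, time stands still between calls to the robot, and variables do not carry over. Pictures are saved under pics/ and viewed, about 8 in all and at most 12, crops included, and the job is handed in when it is done.

Besides the shell and the picture viewer there is one more tool, called after "Emit:" by a JSON object that holds its "name" and its "arguments". play_rows: Moves the arm, as the interface text tells. Its arguments: {"type":"object","properties":{"steps":{"type":"array","items":{"type":"object","properties":{"claw":{"type":"number"},"dp":{"type":"array","items":{"type":"number"}},"angular":{"type":"array","items":{"type":"number"}}}}},"force":{"type":"number"}},"required":["steps"]}

```bash
mkdir -p pics
python3 - <<'E'
from workcell import env
import cv2,numpy as np
for n in("top","scene"):
    p,d=env.read_camera(n); cv2.imwrite(f"pics/{n}0.png",p[:,:,::-1]); np.savez(f"{n}0.npz",p=p,d=d)
    c=env.calibration(n); print(n,c["fx"],c["cx"],c["cy"],np.round(c["world_from_camera"],4).tolist())
s=env.get_state(); print(s)
E
```

```text
top 485.64370135696873 277.5767103549476 210.79549027851374 [[-0.0182, -0.9833, 0.1809, 0.4132], [-0.9997, 0.0148, -0.0198, 0.0216], [0.0168, -0.1812, -0.9833, 0.9028], [0.0, 0.0, 0.0, 1.0]]
scene 546.9933686392301 282.73301344855173 211.9415312855452 [[-0.0488, 0.68, -0.7316, 1.3859], [0.9988, 0.0259, -0.0426, 0.0739], [-0.01, -0.7327, -0.6804, 0.8471], [0.0, 0.0, 0.0, 1.0]]
{'clock': 0.1, 'joint_pos': array([-1.33561090e+00,  3.13952877e-01,  4.50600402e-02,  1.30358702e+00,
       -5.56789636e-06,  1.43117221e+00]), 'qvel': array([-1.14932205e-03, -6.29660663e-05,  1.45195848e-03,  1.89596840e-03,
       -1.77085195e-04, -6.82374060e-04]), 'tau': array([ 2.23448966e-03, -4.81726849e+01,  2.99244243e+01,  1.28367869e-02,
       -1.52795342e-04, -1.17711153e-05]), 'tcp_pos': array([ 0.21037496, -0.53464699,  0.23846902]), 'orientation': array([-8.40671139e-04,  9.82490711e-01,  1.86309674e-01, -4.29855382e-05]), 'wrist_force': array([-0.35689976,  0.60602944,  0.20235848]), 'ft_torque': array([ 0.00357075, -0.01268316,  0.03289617]), 'finger_gap': 0.08524805279441681}
```

View pics/top0.png

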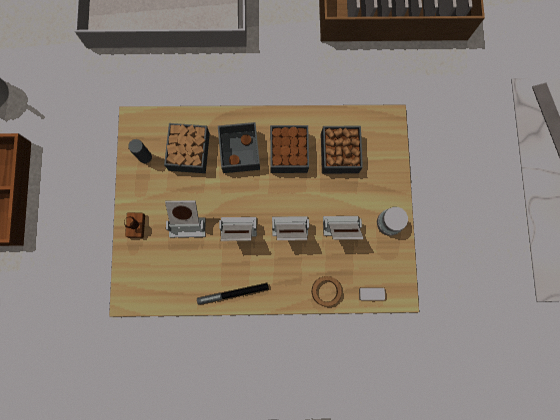

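View pics/scene0.png

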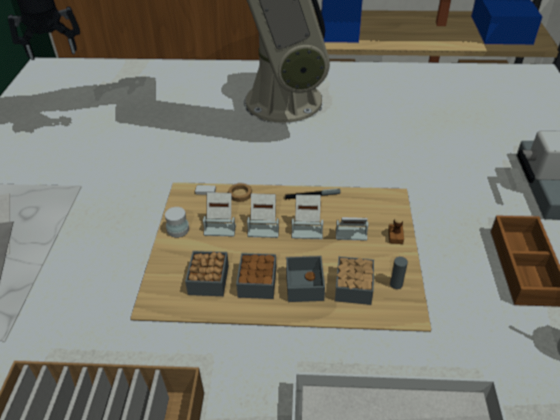

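The top view, with +y to the left, shows these bins from left to right:

| Bin | Column | Tag now |
|---|---|---|
| Blocks, full | 187 | Disc at (182,212), leaning to bin, already right |
| Two discs, nearly empty | 240 | Bar at (238,231), leaning to robot, already right |
| Discs, full | 290 | Bar at (291,229), must be flipped |
| Corks, full | 342 | Bar at (345,230), must be flipped |

The scene view agrees. Next I measure the tags and the board yaw.

```bash
cat > h.py <<'E'
import numpy as np,cv2
from workcell import env
def cloud(n,d):
    c=env.calibration(n); v,u=np.mgrid[:420,:560]
    P=np.stack([(u-c["cx"])/c["fx"]*d,(v-c["cy"])/c["fy"]*d,d,np.ones_like(d)],-1)@c["world_from_camera"].T
    return P[...,:3]
def ray(n,u,v,z):
    c=env.calibration(n);T=c["world_from_camera"]
    r=T[:3,:3]@[(u-c["cx"])/c["fx"],(v-c["cy"])/c["fy"],1]
    return T[:3,3]+r*(z-T[2,3])/r[2]
E
python3 - <<'E'
from h import *
for n in("top","scene"):
    f=np.load(n+"0.npz");P=cloud(n,f["d"]);p=f["p"].astype(int)
    z=P[...,2]
    m=(z>.055)&(z<.12)&(P[...,0]>.3)&(P[...,0]<.46)&(abs(P[...,1])<.26)&(f["d"]>0)&(p.min(-1)>60)
    k,l,s,c=cv2.connectedComponentsWithStats(m.astype(np.uint8))
    for i in range(1,k):
        if s[i,4]<60: continue
        q=P[l==i]; print(n,s[i],"lo",q.min(0).round(3),"hi",q.max(0).round(3),"top edge",q[q[:,2]>q[:,2].max()-.008].mean(0).round(3))
cs=[("bl",119,106,.008),("br",406,104,.008),("fr",418,313,.008),("fl",110,317,.008)]
for a in cs: print(a[0],ray("top",*a[1:]).round(3))
E
```

```text
bl [0.789 0.307 0.008]
br [ 0.787 -0.252  0.008]
fr [ 0.386 -0.248  0.008]
fl [0.389 0.307 0.008]
```

Run:
```python
from h import *
for n in("top","scene"):
    f=np.load(n+"0.npz");P=cloud(n,f["d"]);p=f["p"].astype(int)
    z=P[...,2]
    m=(z>.055)&(z<.12)&(P[...,0]>.46)&(P[...,0]<.62)&(abs(P[...,1])<.26)&(f["d"]>0)
    k,l,s,c=cv2.connectedComponentsWithStats(m.astype(np.uint8))
    for i in range(1,k):
        if s[i,4]<40: continue
        q=P[l==i]; print(n,s[i],"lo",q.min(0).round(3),"hi",q.max(0).round(3),"top edge",q[q[:,2]>q[:,2].max()-.008].mean(0).round(3))
from scipy.spatial.transform import Rotation as R
s=env.get_state();o=s["orientation"];print(R.from_quat(o[[1,2,3,0]]).as_matrix().round(3))
```

```text
top [165 200  33  19 554] lo [0.558 0.146 0.055] hi [0.585 0.198 0.091] top edge [0.582 0.171 0.087]
top [383 207  25  24 462] lo [ 0.531 -0.225  0.055] hi [ 0.573 -0.182  0.064] top edge [ 0.552 -0.204  0.06 ]
top [221 227  31  14 378] lo [0.514 0.051 0.055] hi [0.541 0.103 0.093] top edge [0.517 0.078 0.087]
top [276 226  32  14 372] lo [ 0.514 -0.044  0.055] hi [0.541 0.008 0.091] top edge [ 0.517 -0.019  0.087]
top [330 226  33  13 364] lo [ 0.514 -0.138  0.055] hi [ 0.54  -0.087  0.091] top edge [ 0.517 -0.113  0.087]
scene [207 192  24  21 454] lo [ 0.509 -0.139  0.055] hi [ 0.541 -0.088  0.089] top edge [ 0.516 -0.114  0.085]
scene [251 193  25  21 455] lo [ 0.509 -0.044  0.055] hi [0.54  0.007 0.09 ] top edge [ 0.516 -0.019  0.085]
scene [295 194  25  22 462] lo [0.509 0.05  0.055] hi [0.542 0.101 0.091] top edge [0.517 0.077 0.086]
scene [165 206  20  16 245] lo [ 0.527 -0.225  0.055] hi [ 0.573 -0.183  0.063] top edge [ 0.552 -0.204  0.059]
scene [340 217  28   6 147] lo [0.558 0.145 0.056] hi [0.584 0.197 0.092] top edge [0.581 0.17  0.087]
[[ 0.931  0.366 -0.   ]
 [ 0.366 -0.931  0.002]
 [ 0.    -0.002 -1.   ]]
```

Emit:
{"name": "play_rows", "arguments": {"steps": [{"claw":255,"dp":[0,0,0],"angular":[0,0,7.16]},{"claw":255,"dp":[0,0,0],"angular":[0,0,7.16]},{"claw":255,"dp":[0,0,0],"angular":[0,0,7.16]},{"claw":255,"dp":[0.015,-0.026,0],"angular":[0,0,0]},{"claw":255,"dp":[0.015,-0.026,0],"angular":[0,0,0]},{"claw":255,"dp":[0.015,-0.026,0],"angular":[0,0,0]},{"claw":255,"dp":[0.015,-0.026,0],"angular":[0,0,0]},{"claw":255,"dp":[0.015,-0.026,0],"angular":[0,0,0]}], "force": 20}}

```text
clock: 0.77
tcp_pos: [0.2857, -0.4036, 0.2388]
orientation: [-0.0, 1.0, -0.0, -0.0]
wrist_force: [0.1, 0.6, -0.3]
finger_gap: 0.0003
```

Emit:
{"name": "play_rows", "arguments": {"steps": [{"claw":255,"dp":[0.015,-0.026,0],"angular":[0,0,0]},{"claw":255,"dp":[0.015,-0.026,0],"angular":[0,0,0]},{"claw":255,"dp":[0.015,-0.026,0],"angular":[0,0,0]},{"claw":255,"dp":[0.015,-0.026,0],"angular":[0,0,0]},{"claw":255,"dp":[0.015,-0.026,0],"angular":[0,0,0]},{"claw":255,"dp":[0.015,-0.026,0],"angular":[0,0,0]},{"claw":255,"dp":[0.015,-0.026,0],"angular":[0,0,0]},{"claw":255,"dp":[0,0,0],"angular":[0,0,0]}]}}

```text
clock: 1.43
tcp_pos: [0.3917, -0.2191, 0.2391]
orientation: [-0.001, 1.0, 0.002, 0.0]
wrist_force: [-0.1, -0.0, 0.2]
finger_gap: -0.0001
```

Emit:
{"name": "play_rows", "arguments": {"steps": [{"claw":255,"dp":[0.0145,-0.0265,0],"angular":[0,0,0]},{"claw":255,"dp":[0.0145,-0.0265,0],"angular":[0,0,0]},{"claw":255,"dp":[0.0145,-0.0265,0],"angular":[0,0,0]},{"claw":255,"dp":[0.0145,-0.0265,0],"angular":[0,0,0]},{"claw":255,"dp":[0,0,0.03],"angular":[0,0,0]},{"claw":255,"dp":[0,0,0.03],"angular":[0,0,0]},{"claw":255,"dp":[0,0,0.03],"angular":[0,0,0]},{"claw":255,"dp":[0,0,0.03],"angular":[0,0,0]}]}}

```text
clock: 2.1
tcp_pos: [0.4484, -0.1171, 0.118]
orientation: [0.0, 1.0, 0.0, 0.0]
wrist_force: [0.6, -0.2, 0.4]
finger_gap: -0.0
```

Emit:
{"name": "play_rows", "arguments": {"steps": [{"claw":255,"dp":[0,0,0.02],"angular":[0,0,0]},{"claw":255,"dp":[0,0,0.02],"angular":[0,0,0]},{"claw":255,"dp":[0,0,0.004],"angular":[0,0,0]},{"claw":255,"dp":[0,0,0],"angular":[0,0,0]},{"claw":255,"dp":[0,0,0],"angular":[0,0,0]},{"claw":255,"dp":[0.01,0,0],"angular":[0,0,0]},{"claw":255,"dp":[0.01,0,0],"angular":[0,0,0]},{"claw":255,"dp":[0.01,0,0],"angular":[0,0,0]}]}}

```text
clock: 2.77
tcp_pos: [0.4809, -0.1178, 0.0767]
orientation: [0.001, 1.0, -0.0, 0.002]
wrist_force: [0.6, -0.0, 0.4]
finger_gap: -0.0003
```

Now the gentle push to x≈0.55.

Emit:
{"name": "play_rows", "arguments": {"steps": [{"claw":255,"dp":[0.005,0,0],"angular":[0,0,0]},{"claw":255,"dp":[0.005,0,0],"angular":[0,0,0]},{"claw":255,"dp":[0.005,0,0],"angular":[0,0,0]},{"claw":255,"dp":[0.005,0,0],"angular":[0,0,0]},{"claw":255,"dp":[0.005,0,0],"angular":[0,0,0]},{"claw":255,"dp":[0.005,0,0],"angular":[0,0,0]},{"claw":255,"dp":[0.005,0,0],"angular":[0,0,0]},{"claw":255,"dp":[0.005,0,0],"angular":[0,0,0]}]}}

```text
clock: 3.43
tcp_pos: [0.5189, -0.1172, 0.0753]
orientation: [0.0, 1.0, -0.0, -0.0]
wrist_force: [-0.5, 0.5, -0.7]
finger_gap: 0.0
```

Emit:
{"name": "play_rows", "arguments": {"steps": [{"claw":255,"dp":[0.005,0,0],"angular":[0,0,0]},{"claw":255,"dp":[0.005,0,0],"angular":[0,0,0]},{"claw":255,"dp":[0.005,0,0],"angular":[0,0,0]},{"claw":255,"dp":[0.005,0,0],"angular":[0,0,0]},{"claw":255,"dp":[0.005,0,0],"angular":[0,0,0]},{"claw":255,"dp":[0.003,0,0],"angular":[0,0,0]},{"claw":255,"dp":[0,0,0],"angular":[0,0,0]},{"claw":255,"dp":[0,0,0],"angular":[0,0,0]}]}}

```text
clock: 4.1
tcp_pos: [0.5466, -0.1171, 0.0752]
orientation: [0.0, 1.0, 0.0, -0.0]
wrist_force: [-0.1, 0.2, 0.7]
finger_gap: 0.0
```

Run:
```python
from h import *
p,d=env.read_camera("scene"); cv2.imwrite("pics/s1.png",cv2.resize(p[130:330,120:460,::-1],None,fx=2,fy=2)); print(env.get_state()["tcp_pos"])
```

```text
[ 0.54635936 -0.11712018  0.07518668]
```

View pics/s1.png

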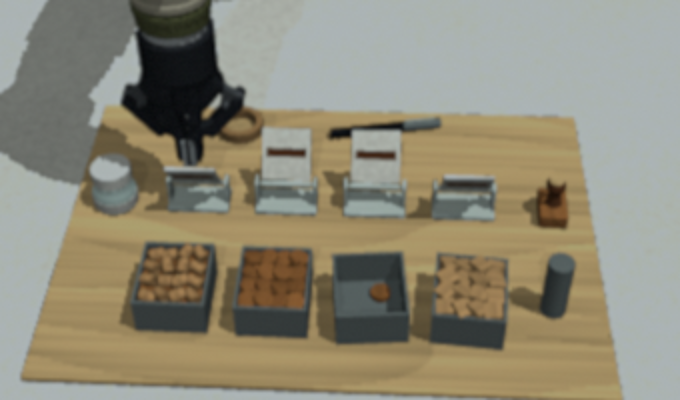

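The -y tag at crop (190,175) has dropped to the bin side, and nothing else has moved. Next I back off and shift over to the second tag.

Emit:
{"name": "play_rows", "arguments": {"steps": [{"claw":255,"dp":[-0.024,0,0],"angular":[0,0,0]},{"claw":255,"dp":[-0.024,0,0],"angular":[0,0,0]},{"claw":255,"dp":[-0.024,0,0],"angular":[0,0,0]},{"claw":255,"dp":[-0.024,0,0],"angular":[0,0,0]},{"claw":255,"dp":[0,-0.0245,0],"angular":[0,0,0]},{"claw":255,"dp":[0,-0.0245,0],"angular":[0,0,0]},{"claw":255,"dp":[0,-0.0245,0],"angular":[0,0,0]},{"claw":255,"dp":[0,-0.0245,0],"angular":[0,0,0]}]}}

```text
clock: 4.82
tcp_pos: [0.45, -0.0185, 0.0755]
orientation: [0.0, 1.0, -0.001, 0.0]
wrist_force: [0.1, 0.7, -0.6]
finger_gap: 0.0001
```

Emit:
{"name": "play_rows", "arguments": {"steps": [{"claw":255,"dp":[0,0,0],"angular":[0,0,0]},{"claw":255,"dp":[0,0,0],"angular":[0,0,0]},{"claw":255,"dp":[0.01,0,0],"angular":[0,0,0]},{"claw":255,"dp":[0.01,0,0],"angular":[0,0,0]},{"claw":255,"dp":[0.01,0,0],"angular":[0,0,0]},{"claw":255,"dp":[0.005,0,0],"angular":[0,0,0]},{"claw":255,"dp":[0.005,0,0],"angular":[0,0,0]},{"claw":255,"dp":[0.005,0,0],"angular":[0,0,0]}]}}

```text
clock: 5.48
tcp_pos: [0.4962, -0.0196, 0.075]
orientation: [-0.0, 1.0, -0.0, -0.0]
wrist_force: [-0.8, 0.7, 0.5]
finger_gap: -0.0
```

Emit:
{"name": "play_rows", "arguments": {"steps": [{"claw":255,"dp":[0.006,0,0],"angular":[0,0,0]},{"claw":255,"dp":[0.006,0,0],"angular":[0,0,0]},{"claw":255,"dp":[0.006,0,0],"angular":[0,0,0]},{"claw":255,"dp":[0.006,0,0],"angular":[0,0,0]},{"claw":255,"dp":[0.006,0,0],"angular":[0,0,0]},{"claw":255,"dp":[0.006,0,0],"angular":[0,0,0]},{"claw":255,"dp":[0.006,0,0],"angular":[0,0,0]},{"claw":255,"dp":[0.006,0,0],"angular":[0,0,0]}]}}

```text
clock: 6.15
tcp_pos: [0.5441, -0.0191, 0.0753]
orientation: [0.0, 1.0, -0.0, -0.0]
wrist_force: [0.0, 0.3, 0.3]
finger_gap: -0.0
```

Emit:
{"name": "play_rows", "arguments": {"steps": [{"claw":255,"dp":[0.004,0,0],"angular":[0,0,0]},{"claw":255,"dp":[0,0,0],"angular":[0,0,0]},{"claw":255,"dp":[0,0,0],"angular":[0,0,0]},{"claw":255,"dp":[-0.024,0,0],"angular":[0,0,0]},{"claw":255,"dp":[-0.024,0,0],"angular":[0,0,0]},{"claw":255,"dp":[-0.024,0,0],"angular":[0,0,0]},{"claw":255,"dp":[-0.024,0,0],"angular":[0,0,0]},{"claw":255,"dp":[0,0,0],"angular":[0,0,0]}]}}

```text
clock: 6.82
tcp_pos: [0.4453, -0.0181, 0.0744]
orientation: [-0.001, 1.0, -0.0, -0.003]
wrist_force: [-0.8, 0.4, -0.1]
finger_gap: 0.0003
```

Emit:
{"name": "play_rows", "arguments": {"steps": [{"claw":255,"dp":[0,0,-0.02],"angular":[0,0,0]},{"claw":255,"dp":[0,0,-0.03],"angular":[0,0,0]},{"claw":255,"dp":[0,0,-0.03],"angular":[0,0,0]},{"claw":255,"dp":[0,0,-0.03],"angular":[0,0,0]},{"claw":255,"dp":[0,0,-0.03],"angular":[0,0,0]},{"claw":255,"dp":[0,0,-0.02],"angular":[0,0,0]},{"claw":255,"dp":[0,0,0],"angular":[0,0,0]},{"claw":255,"dp":[0,0,0],"angular":[0,0,0]}]}}

```text
clock: 7.48
tcp_pos: [0.4525, -0.0193, 0.2365]
orientation: [0.0, 1.0, -0.0, 0.002]
wrist_force: [-0.7, -0.3, 0.5]
finger_gap: 0.0002
```

Run:
```python
from h import *
for n in("top","scene"):
    p,d=env.read_camera(n); cv2.imwrite(f"pics/{n}2.png",p[...,::-1]); P=cloud(n,d);z=P[...,2]
    m=(z>.055)&(z<.12)&(P[...,0]>.46)&(P[...,0]<.62)&(abs(P[...,1])<.26)&(d>0)
    k,l,s,c=cv2.connectedComponentsWithStats(m.astype(np.uint8))
    for i in range(1,k):
        if s[i,4]<40: continue
        q=P[l==i]; print(n,s[i],"top edge",q[q[:,2]>q[:,2].max()-.008].mean(0).round(3))
s=env.get_state();print(s["clock"],s["tcp_pos"],s["wrist_force"])
```

```text
top [165 200  33  20 558] top edge [0.581 0.171 0.087]
top [221 227  20  14 234] top edge [0.517 0.087 0.086]
scene [295 194  25  21 462] top edge [0.517 0.077 0.086]
scene [165 206  20  16 243] top edge [ 0.551 -0.204  0.06 ]
scene [202 213  28   6 143] top edge [ 0.58  -0.114  0.086]
scene [248 214  26   7 136] top edge [ 0.581 -0.021  0.087]
scene [341 217  27   7 148] top edge [0.581 0.171 0.087]
7.5833 [ 0.4510447  -0.01902317  0.23441315] [-0.67961756  0.18893418 -0.01651875]
```

View pics/scene2.png

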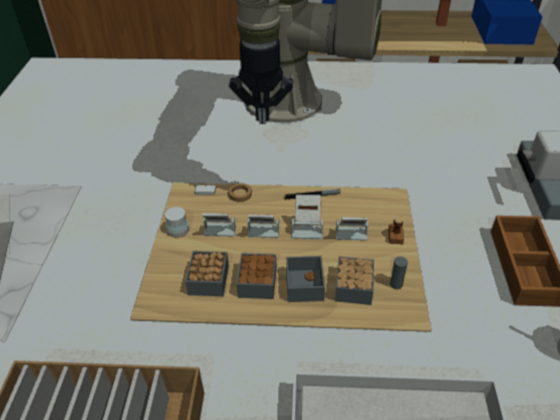

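View pics/top2.png

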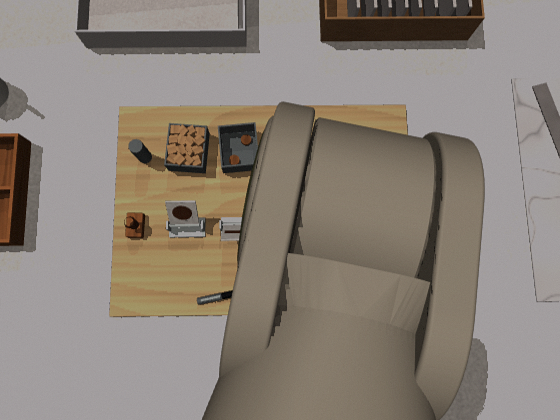

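The scene view shows the tags at (219,222), (263,222) and (352,228) leaning to their bins. The tag at (307,210), in front of the nearly empty bin, leans to the robot with its bar up. The bins and bystanders are where they were. The arm is well clear, so I hand in.

```bash
python3 -c "
from workcell import env
print(env.hand_in())"
```

```text
the job is handed in; nothing more can be done
None
```

The job is done and handed in. The nearly empty bin, with two discs on its floor, stands second from the +y end. Its tag and the blocks bin's tag already leaned the right way, so I left both alone. I pushed the other two tags, in front of the discs and corks bins, over to their bins with the closed fingertip.

**Tag check:** in the last scene view, the free edges of the three full-bin tags are at x ≈ 0.581 m, about 33 mm to the bin side of the hinge. The empty-bin tag's edge is at x ≈ 0.517 m, to the robot side. Both match the stops.

**Bins and bystanders:** nothing appears to have moved in that view, judged by eye rather than measured. The arm was raised clear at z ≈ 0.235 m. The force readings at the end of each move stayed at noise level, and the clock read about 7.6 s of the 56 s allowed.

**Not fully checked:** in the last top view the arm hid the two flipped tags, so they are confirmed only by the scene camera. That camera looks from behind the bins and cannot see the disc faces, so for these two I judged by the lean. No check disagreed or failed.

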